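Program a meter module in the dock, then show its label

TASK

Take the plug-in module out of its black stand, find its label end by the small corner notch, and push it straight down, fully home, into the slot of the grey dock with the notched end at the dock's lamp end. Then draw it out again and hold it in the gripper with the label over the middle of the square pad and about 20 cm above the bench, leaned over about 45 degrees so that the label face looks upward. Finish while still holding it there, steady, and leave the screwdriver, the bottle and the brass coupling where they are.

Things in the scene. Friction and masses are not known exactly. Their poses are not given: they have to be found in the camera images.
- module: Loose grey slab, 100 (own x) x 10 (y) x 70 mm high (z), 60-130 g; origin: centre of its underside. Starts upright in the stand, 50 mm showing, any heading. A 14 x 14 mm notch is cut from the top corner at its +x (label) end. Pale label, 28 x 38 mm, on the +y face only, near +x: facing the label, the notch is top left. Grip the 10 mm thickness by the top edge, mid-length.
- module_label (a point): Middle of the label, at (32, 5, 33) mm in the module's frame; the label looks along the module's +y.
- module_notch (a point): Middle of the floor of the corner notch, at (43, 0, 56) mm in the module's frame; marks the label end.
- stand: Black plastic stand, fixed, 136 x 64 x 30 mm (x, y, z), any heading. Origin: centre of its underside. Pocket in its top, 106 x 14 mm, long along own x, floor 10 mm above the bench. The module starts in it with its axes parallel to the stand's.
- dock: Grey metal dock, fixed, 170 x 90 x 42 mm (x, y, z), origin: centre of its underside. Slot in the middle of its top, open upward, 104 mm along own x, 12.5 mm across, 24 mm deep, its mouth widened by 6 mm 45-degree chamfers all round. A small clear lamp dome, 20 mm across, 13 mm high, stands on top at its +x end.
- dock_seat (a point): Middle of the slot's floor, 18 mm above the bench; axes as the dock's (x along the slot towards the lamp, z up). The module is fully home when its origin is here.
- dock_lamp (a point): Top of the lamp dome, 72 mm from the slot's middle along the dock's +x.
- pad: Flat square inspection pad, fixed, 140 x 140 x 3 mm, black rubber with a grey middle. Origin: centre of its underside.
- screwdriver: Bystander: screwdriver 190 mm long lying along own x, beyond the work; leave it alone.
- cleaner: Bystander: small bottle, 48 mm across, 110 mm high; origin at the centre of its underside; leave it alone.
- coupling: Bystander: brass coupling, 44 mm across, 40 mm high; origin at the centre of its underside; leave it alone.
There are look-alikes about, which are no part of the job. Of the things like the module, leave any that is blue, orange or purple; of the rest the smaller one is meant.

How it is judged:
By the outcome, as a careful person would: the job done as asked, in the order asked, and still so for the second after the job is handed in, while the arm keeps its last pose, push and grip.
It also fails if it takes over 45 s, if anything falls off the work surface, if the arm or the gripper's body presses on something with over 40 N, if the wrist force passes 120 N, or if a joint passes its speed limit or range.

ROBOT

A 7-joint arm with a two-finger parallel gripper is mounted at the origin on the work surface. World frame = base frame: x ahead of the robot, y to its left, z up, the work surface at z = 0. Lengths are in m, angles in degrees, forces in N, time in s.
With the tool pointing down it reaches from about 0.4 to 0.85 m from the base axis. Payload 4.5 kg.
Tool frame: the origin (TCP) lies between the finger pads; the fingertips stand 19 mm ahead of it and the grasp point (between the pads) is the TCP (robot.nose_length is the distance from the TCP to the fingertips, in m); z points along the fingers, y is the direction in which the jaws open and shut (so a half turn about z gives the same grasp; the last joint's range is limited). The gripper opens to 88 mm and grips with 3 to 60 N. Pads are 18 mm wide; open, the fingers measure 123 mm over their backs; the gripper's body (75 mm by 187 mm) begins 45 mm behind the grasp point.
Start: joints at [76.879, 39.483, -11.15, 89.685, 9.013, 51.709, -12.324], TCP at [0.162, -0.604, 0.258] pointing down, gripper open.
Joint ranges: [-172.22, 172.22], [-26.19, 119.32], [-84.43, 86.54], [7.71, 146.69], [-57.33, 237.33], [2.42, 119.75], [-152.13, 152.13]. Speed limits (degrees/s): [147.25, 147.25, 180, 180, 180, 180, 180].

INTERFACE

Orientations are given as a 3x3 rotation matrix whose columns are the frame's x, y, z axes.
In Python, from workcell import robot, planner, viewer, finder gives the robot as it stands. Calls block until the motion is done:
- robot.movep(position, orientation): joint-space move of the TCP to a pose.
- robot.move_linear(position, ori=None, velocity=0.15, contact_N=None): straight line of the TCP; ori=None keeps the orientation; velocity is the mean speed in m/s. With contact_N (N) it stops when the force on the tool has changed by that much, and returns True; else False.
- robot.set_joints(angles): joint-space move.
- robot.gripper_open() and robot.grab(force=None): open the fingers fully, or close them until they stop; force is the grip in N (None keeps the last).
- robot.wait(seconds).
- planner.solve_ik(position, orientation): joint angles nearest the present ones, or None.
- robot.observe(): the state.
- viewer.grab_frame(name): name is "scene" or "top" or "wrist"; returns a dict with "pixels" (420x560x3 uint8, red, green, blue), "camera_matrix" (3x3 intrinsics, pixels), "distortion" ([k1, k2, p1, p2, k3] as OpenCV has them; the pictures are not rectified), "xyz" and "orientation" of the camera in the world. Camera axes: x right, y up, looking along -z (the intrinsics and any distortion apply to the point x, -y, -z); pixel columns grow to the right and rows downward; lengths in m; the calibration is good to about 2 mm. A picture is of the moment at which its call begins. There is no depth.
A pose or a line that the arm cannot do raises robot.PlanningError and nothing moves.
- robot.finish_job(): hands the job in, once; it reports no verdict.
Trained networks look in a picture, given as the dict that the camera call returned (one of the last four; its "shot" number tells which), for a name from the list of things; names that differ only in an ending like _2 or _b are one class to them, and where a whole thing is asked for, a point or a joint stands for the part that bears it (a point fixed in the world has none). Each returns a list of dicts, best first, with "p" (0 to 1); they miss things now and then, are a little off and sometimes report something else, mostly with a low value. They report only what shows in the picture. A call takes as long as a camera call. They do not tell look-alikes from the thing itself.
- finder.outline_of(name, picture): "pixels" (420x560 bool, what is visible of it) and "uv" ([column, row] in pixels, amid what is visible of it).
The state is a dict: "time": time; "joints": joint angles; "joint_vel": joint speeds; "joint_efforts": joint torques, N m; "eef_pos": TCP position; "ee_rot": TCP orientation; "wrist_force": force on the tool from outside, world axes, zero at the start; "torque": the same for the moment, N m; "finger_gap": finger opening in m.
Only numpy, scipy, OpenCV 4.12 (cv2) and the standard library are available. Lean on these libraries where they do the work, as an engineer would, in place of code of your own. Each camera call takes 0.05 s, during which the arm holds its last target. There are 200 camera calls.

## Working session

There is one attempt and no reset: what is moved stays moved. The work goes in short steps, each a Python script; the robot and the scene stay as the last script left them, time stands still between calls to the robot, and variables do not carry over. Pictures are saved under pics/ and viewed, about 8 in all and at most 12, crops included, and the job is handed in when it is done.

```bash
ls; mkdir -p pics
cat > h.py <<'E'
import numpy as np, cv2, pickle
from workcell import robot, planner, viewer, finder
def ray(f,uv):
    K=np.array(f["camera_matrix"],float);d=np.array(f["distortion"],float)
    uv=np.array(uv,float).reshape(-1,1,2)
    n=cv2.undistortPoints(uv,K,d).reshape(-1,2)
    v=np.c_[n[:,0],-n[:,1],-np.ones(len(n))]@np.array(f["orientation"]).T
    return np.array(f["xyz"]),v
def onz(f,uv,z):
    o,v=ray(f,uv);return o+v*((z-o[2])/v[:,2])[:,None]
def proj(f,P):
    K=np.array(f["camera_matrix"],float);d=np.array(f["distortion"],float)
    p=(np.atleast_2d(P)-np.array(f["xyz"]))@np.array(f["orientation"])
    p=p*[1,-1,-1]
    return cv2.projectPoints(p,np.zeros(3),np.zeros(3),K,d)[0].reshape(-1,2)
def save(f,n,box=None,s=1):
    im=cv2.cvtColor(f["pixels"],cv2.COLOR_RGB2BGR)
    if box: im=im[box[1]:box[3],box[0]:box[2]]
    cv2.imwrite("pics/"+n,cv2.resize(im,None,fx=s,fy=s,interpolation=cv2.INTER_CUBIC))
E
python3 - <<'E'
from h import *
for c in ["top","scene"]:
    f=viewer.grab_frame(c);save(f,c+"1.png",s=1.4);pickle.dump(f,open(c+"1.pkl","wb"))
    print(c,np.round(f["xyz"],3),np.round(f["orientation"],2).tolist(),np.round(f["camera_matrix"],0).tolist())
    for n in ["module","module_label","module_notch","stand","dock","dock_lamp","pad","screwdriver","cleaner","coupling"]:
        for r in finder.outline_of(n,f):
            p=r["pixels"];print(n,round(r["p"],2),np.round(r["uv"],1),p.sum(),np.round(onz(f,r["uv"],0.03)[0],3))
print(robot.observe()["time"])
E
```

```text
pics
top [ 0.333 -0.01   1.191] [[-0.03, 0.99, -0.13], [-1.0, -0.03, -0.03], [-0.03, 0.13, 0.99]] [[401.0, 0.0, 275.0], [0.0, 401.0, 204.0], [0.0, 0.0, 1.0]]
module 0.87 [316.2 138.2] 312 [ 0.679 -0.103  0.03 ]
module 0.86 [391.9 182.4] 341 [ 0.538 -0.318  0.03 ]
module 0.79 [404.4 305.9] 531 [ 0.186 -0.331  0.03 ]
module 0.76 [383.8 243.5] 353 [ 0.362 -0.283  0.03 ]
module 0.7 [394.8 134.6] 383 [ 0.682 -0.336  0.03 ]
module 0.37 [192.4 202.4] 2125 [0.497 0.268 0.03 ]
module_label 0.9 [387.5 180.4] 330 [ 0.545 -0.305  0.03 ]
module_label 0.88 [387.  245.2] 402 [ 0.357 -0.292  0.03 ]
module_label 0.77 [404.  306.7] 602 [ 0.183 -0.33   0.03 ]
module_label 0.71 [396.2 132.4] 446 [ 0.689 -0.34   0.03 ]
module_label 0.63 [314.6 138.5] 355 [ 0.678 -0.098  0.03 ]
module_notch 0.91 [394.  131.5] 420 [ 0.692 -0.334  0.03 ]
module_notch 0.74 [317.3 138.8] 304 [ 0.677 -0.106  0.03 ]
module_notch 0.67 [386.  247.3] 407 [ 0.351 -0.289  0.03 ]
module_notch 0.61 [407.9 307.9] 521 [ 0.18 -0.34  0.03]
module_notch 0.55 [390.3 185.5] 359 [ 0.529 -0.312  0.03 ]
stand 0.94 [386.7 189.3] 832 [ 0.518 -0.3
[... 1234 characters left out ...]
0 [ 0.524 -0.32   0.03 ]
module_notch 0.93 [165.3 190.4] 1870 [ 0.321 -0.306  0.03 ]
module_notch 0.7 [ 88.6 295.7] 1005 [ 0.69  -0.335  0.03 ]
module_notch 0.66 [209.1 296.7] 1469 [ 0.675 -0.106  0.03 ]
module_notch 0.61 [173.  159.3] 1365 [ 0.152 -0.337  0.03 ]
stand 0.8 [134.3 251.3] 1240 [ 0.561 -0.296  0.03 ]
dock_lamp 0.66 [270.7 238.3] 3084 [ 0.496 -0.006  0.03 ]
dock_lamp 0.21 [133.  235.2] 351 [ 0.509 -0.32   0.03 ]
pad 0.96 [396.1 258.7] 2739 [0.542 0.266 0.03 ]
screwdriver 0.91 [255.5 358. ] 954 [ 0.797 -0.001  0.03 ]
cleaner 0.67 [140.2 306.6] 1350 [ 0.708 -0.228  0.03 ]
coupling 0.83 [373.2 322.3] 505 [0.711 0.199 0.03 ]
coupling 0.51 [131.6 237.3] 400 [ 0.516 -0.32   0.03 ]
1.1
```

View pics/top1.png

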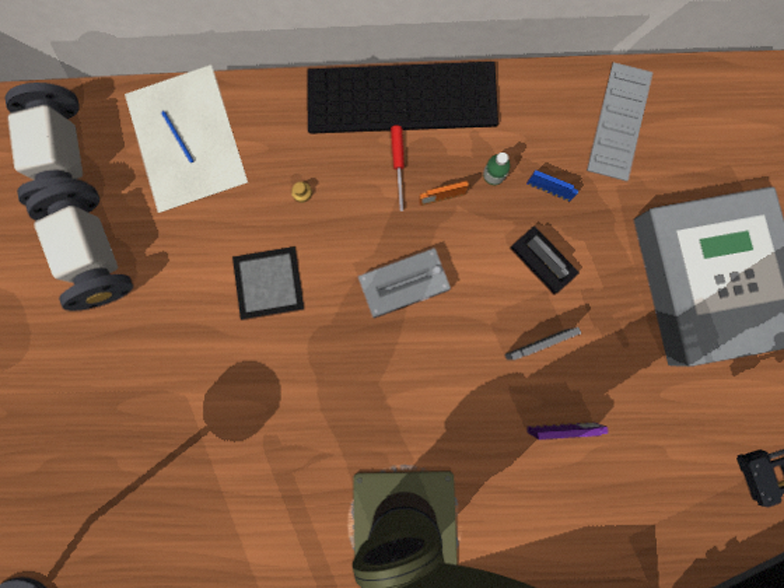

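View pics/scene1.png

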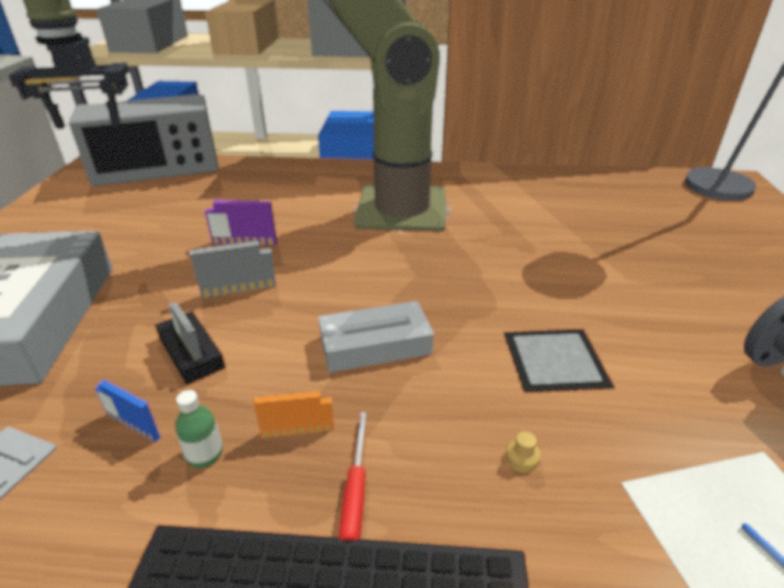

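```bash
cat >> h.py <<'E'
def down(a):  # tool z down, tool x at heading a (deg)
    a=np.radians(a);x=np.array([np.cos(a),np.sin(a),0]);z=np.array([0,0,-1.]);return np.c_[x,np.cross(z,x),z]
E
python3 - <<'E'
from h import *
f=pickle.load(open("top1.pkl","rb"))
f=viewer.grab_frame("top")
for n,z in [("stand",.03),("dock",.042),("pad",.003)]:
    r=finder.outline_of(n,f)[0]
    c=cv2.findContours(r["pixels"].astype(np.uint8),0,2)[0];c=max(c,key=len).reshape(-1,2)
    P=onz(f,c,z)[:,:2]*1000
    print(n,cv2.minAreaRect(P.astype(np.float32)))
for x,y,z in [(.50,-.30,.32),(.47,-.01,.32)]:
    for a in range(-180,180,45):
        q=planner.solve_ik([x,y,z],down(a)); print(a,None if q is None else np.round(q))
robot.movep([.50,-.30,.34],down(robot and 45))
fs=[viewer.grab_frame("wrist")]
print(np.round(fs[0]["xyz"],3),np.round(fs[0]["orientation"],2).tolist())
robot.movep([.45,-.02,.34],down(45))
fs.append(viewer.grab_frame("wrist"))
pickle.dump(fs,open("w1.pkl","wb"))
im=np.hstack([g["pixels"] for g in fs])[:,:,::-1]
cv2.imwrite("pics/w1.png",cv2.resize(im,(800,300),interpolation=cv2.INTER_AREA)); print(robot.observe()["time"])
E
```

```text
stand ((528.9158935546875, -306.40802001953125), (136.4954376220703, 76.33897399902344), 40.424163818359375)
dock ((487.1037292480469, -14.873565673828125), (97.31966400146484, 171.2382354736328), 19.319276809692383)
pad ((502.0240783691406, 278.15667724609375), (139.49188232421875, 139.86892700195312), 8.004931449890137)
-180 [ 57.  41. -57.  91.  37.  68.  82.]
-135 [ 62.  47. -72.  91.  46.  76. 119.]
-90 [  14.   34.   22.   94.  -15.   56. -139.]
-45 [  22.   32.    8.   93.   -5.   55. -103.]
0 [ 30.  32.  -6.  93.   4.  55. -67.]
45 [ 37.  33. -19.  92.  12.  57. -30.]
90 [ 44.  34. -31.  92.  20.  59.   7.]
135 [ 51.  37. -44.  92.  28.  63.  45.]
-180 [ 33.  32. -60. 109.  33.  58.  48.]
-135 [ 38.  37. -72. 109.  40.  64.  86.]
-90 [ -44.   42.   75.  113.  -47.   64. -129.]
-45 [  -7.   23.    3.  111.   -2.   46. -138.]
0 [   3.   23.  -11.  111.    6.   47. -101.]
45 [ 11.  24. -23. 110.  12.  48. -63.]
90 [ 19.  26. -35. 110.  19.  50. -25.]
135 [ 27.  28. -48. 110.  26.  53.  12.]
[ 0.552 -0.249  0.466] [[0.71, 0.68, 0.2], [-0.71, 0.68, 0.2], [-0.0, -0.29, 0.96]]
4.1917
```

View pics/w1.png

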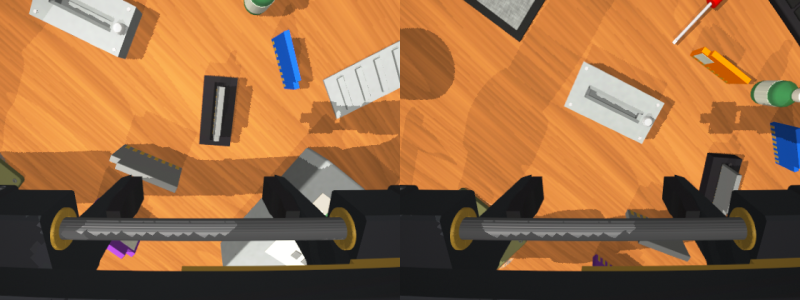

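Run:
```python
from h import *
fs=pickle.load(open("w1.pkl","rb"));s=pickle.load(open("scene1.pkl","rb"))
def crop(f,b,k):
    return cv2.resize(np.ascontiguousarray(f["pixels"][b[1]:b[3],b[0]:b[2],::-1]),None,fx=k,fy=k,interpolation=cv2.INTER_CUBIC)
A=crop(fs[0],(270,95,345,210),5) #375x575
B=crop(fs[1],(225,80,375,205),2.8) #420x350
C=crop(s,(105,205,165,275),3.2) #192x224
W=np.zeros((600,800,3),np.uint8)
for im,x,y in [(A,0,0),(B,378,0),(C,378,360)]: W[y:y+im.shape[0],x:x+im.shape[1]]=im[:600-y,:800-x]
cv2.imwrite("pics/c1.png",W)
```

```text
(no output)
```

View pics/c1.png

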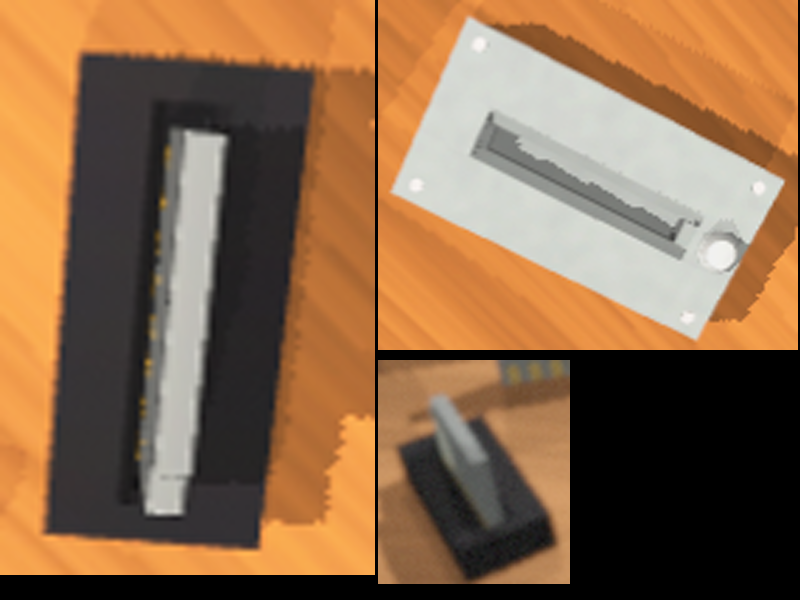

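```bash
cat > fit.py <<'E'
from h import *
def fit2(P,M):
    # rigid 2D fit M->P
    a=M-M.mean(0);b=P-P.mean(0);t=np.arctan2((a[:,0]*b[:,1]-a[:,1]*b[:,0]).sum(),(a*b).sum())
    R=np.array([[np.cos(t),-np.sin(t)],[np.sin(t),np.cos(t)]]);c=P.mean(0)-R@M.mean(0)
    return c,np.degrees(t),np.linalg.norm(P-(M@R.T+c),axis=1)
E
python3 - <<'E'
from fit import *
fs=pickle.load(open("w1.pkl","rb"))
A=lambda p:(np.array(p)+.5)/5-.5+[270,95]
B=lambda p:(np.array(p)-[378,0]+.5)/2.8-.5+[225,80]
# stand, own x toward notch (image bottom); y = image right
P=onz(fs[0],A([(82,53),(313,71),(260,548),(45,533)]),.03)[:,:2]*1000
print("stand",fit2(P,np.array([[-68,-32],[-68,32],[68,32],[68,-32]],float)))
P=onz(fs[0],A([(172,130),(227,135),(163,475),(190,478)]),.08)[:,:2]*1000
print("module",P.round(1).tolist(),fit2(P,np.array([[-50,-5],[-50,5],[36,-5],[36,5]],float)))
P=onz(fs[0],A([(145,515),(183,515)]),.066)[:,:2]*1000; print(P)
P=onz(fs[1],B([(470,17),(784,181),(697,340),(391,193)]),.042)[:,:2]*1000
print("dock",fit2(P,np.array([[-85,45],[85,45],[85,-45],[-85,-45]],float)))
P=onz(fs[1],B([(491,110),(703,222),(684,258),(471,154)]),.042)[:,:2]*1000
print("slot",fit2(P,np.array([[-58,12.25],[58,12.25],[58,-12.25],[-58,-12.25]],float)))
print("lamp",onz(fs[1],B([(720,252)]),.053))
E
```

```text
stand (array([ 532.43304734, -309.30857921]), np.float64(-139.45793433835053), array([0.94374596, 0.76480311, 0.7242126 , 0.51353504]))
module [[564.7, -270.6], [573.3, -280.8], [503.4, -330.5], [507.8, -336.0]] (array([ 532.12431894, -309.15911938]), np.float64(-137.83825611755188), array([1.72312696, 1.72011238, 1.5840976 , 1.47472533]))
[[ 490.54312399 -337.92595738]
 [ 497.74594644 -345.16328505]]
dock (array([490.62318595, -12.64179781]), np.float64(-71.247785850723), array([0.82645245, 1.00734848, 0.51567729, 0.092657  ]))
slot (array([490.71350136, -13.02620837]), np.float64(-71.55506544195853), array([0.88222619, 2.3610769 , 2.32203236, 0.9135147 ]))
lamp [[ 0.51413149 -0.07894721  0.053     ]]
```

Run:
```python
from h import *
c=np.array([.5323,-.3092]);a=40.9
robot.movep([*c,.17],down(a))
robot.move_linear([*c,.069],velocity=.1)
robot.grab(35)
o=robot.observe();print(o["finger_gap"],o["wrist_force"],np.round(o["eef_pos"],4))
robot.move_linear([*c,.24],velocity=.12)
o=robot.observe();print(o["finger_gap"],o["wrist_force"],np.round(o["eef_pos"],4))
# show the label to the scene camera: module y toward +x  => module heading 90.. use module x=+y? 
robot.movep([.49,-.02,.24],down(108.6))
fs={n:viewer.grab_frame(n) for n in ["scene","wrist","top"]};pickle.dump(fs,open("g1.pkl","wb"))
save(fs["wrist"],"g1w.png"); 
o=robot.observe();print(o["finger_gap"],np.round(o["joints"]),o["time"])
for m in range(-180,180,20):  # module headings at the final pose
    b=np.radians(m);mx=np.array([np.cos(b),np.sin(b),0]);h=np.array([-np.sin(b),np.cos(b),0]);u=np.array([0,0,1.])
    my=(h+u)/2**.5;mz=np.cross(mx,my);Rm=np.c_[mx,my,mz]
    T=np.array([.504,.279,.2])-Rm@[.032,.005,.033]+Rm@[0,0,.059]
    q=planner.solve_ik(T,np.c_[-mx,my,-mz]);print(m,None if q is None else np.round(q))
```

```text
0.009915324547343177 [ 0.05578239 -0.1613358  -0.2716596 ] [ 0.5323 -0.3092  0.069 ]
0.010016330391872096 [-0.71535848  0.68897256 -0.87416539] [ 0.5319 -0.309   0.2392]
0.009700081962060214 [ 18.  34. -32. 113.  27.  41. -13.] 10.6583
-180 [ -59.   60.   26.   72.   11.   81. -134.]
-160 [ -66.   57.   29.   85.   18.   64. -126.]
-140 [ -72.   52.   28.   99.   31.   47. -126.]
-120 [-89.  61.  59. 114. -15.  16. -68.]
-100 [ -19.   60.  -72.  125.   97.   98. -149.]
-80 [ -14.   58.  -72.  136.  110.   89. -141.]
-60 [  -3.   56.  -72.  143.  125.   75. -128.]
-40 [  11.   56.  -72.  141.  137.   53. -107.]
-20 [ 23.  58. -71. 133. 131.  25. -75.]
0 [ 26.  58. -67. 120.  41.  13.  35.]
20 [ 28.  69. -80. 106.  34.  43.  58.]
40 [ 23.  75. -84.  92.  31.  67.  75.]
60 [ 15.  76. -83.  78.  30.  87.  92.]
80 [  7.  78. -83.  65.  34. 105. 107.]
100 [ -2.  79. -82.  56.  40. 119. 123.]
120 [ -47.   76.   62.   54.  -38.  116. -147.]
140 [ -46.   67.   31.   55.   -9.  104. -151.]
160 [ -51.   64.   26.   61.    3.   95. -142.]
```

View pics/g1w.png

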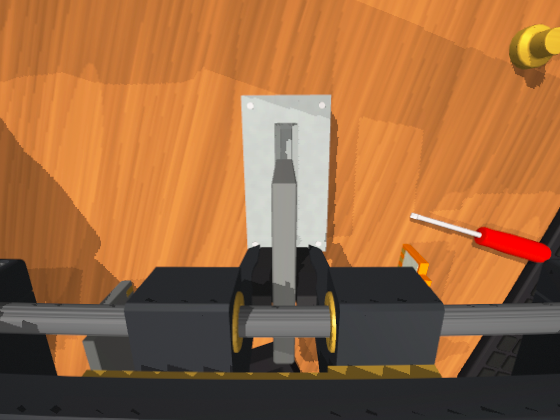

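Run:
```python
from h import *
fs=pickle.load(open("g1.pkl","rb"))
o=robot.observe();R=np.array(o["ee_rot"]);p=np.array(o["eef_pos"])
Rm=np.c_[-R[:,0],R[:,1],-R[:,2]];om=p-Rm@[0,0,.059]
out=[(-50,0),(50,0),(50,56),(36,56),(36,70),(-50,70)]
a=np.radians(-71.4);D=np.array([[np.cos(a),-np.sin(a),0],[np.sin(a),np.cos(a),0],[0,0,1]]);od=np.array([.4906,-.0128,0])
def draw(f,im,k,off):
    pl=lambda P,col:cv2.polylines(im,[np.round(((proj(f,np.array(P))-off)*k+k/2)*8).astype(np.int32)],True,col,1,cv2.LINE_AA,3)
    for y in (-5,5): pl([om+Rm@np.array([x,y,z])/1000 for x,z in out],(0,0,255))
    pl([om+Rm@np.array([x,5,z])/1000 for x,z in [(18,14),(46,14),(46,52),(18,52)]],(0,255,0))
    for hx,hy in [(85,45),(58,12.25)]: pl([od+D@np.array([s*hx,t*hy,42])/1000 for s,t in [(1,1),(1,-1),(-1,-1),(-1,1)]],(255,0,0))
ims=[]
for n,b in [("scene",(205,100,335,290)),("wrist",(225,85,345,260))]:
    f=fs[n];c=np.ascontiguousarray(f["pixels"][b[1]:b[3],b[0]:b[2],::-1]);k=3
    c=cv2.resize(c,None,fx=k,fy=k,interpolation=cv2.INTER_CUBIC);draw(f,c,k,np.array(b[:2]));ims.append(c)
W=np.zeros((575,755,3),np.uint8);W[:570,:390]=ims[0];W[:525,393:753]=ims[1]
cv2.imwrite("pics/ov1.png",W);print(om,o["wrist_force"])
```

```text
[ 0.49049549 -0.02172756  0.18078939] [-0.24070255 -0.09451967 -0.56822497]
```

View pics/ov1.png

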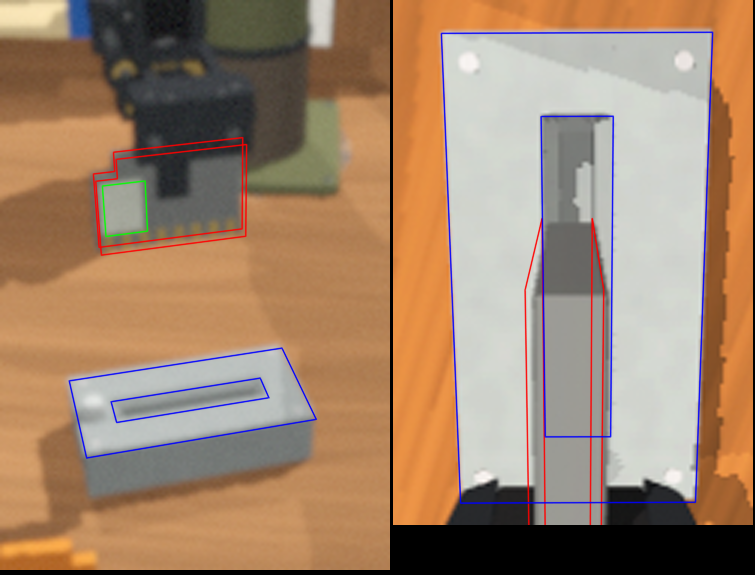

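Run:
```python
from h import *
c=[.4906,-.0128]
robot.movep([*c,.13],down(108.6))
f0=np.array(robot.observe()["wrist_force"])
def step(z,N,v):
    r=robot.move_linear([*c,z],velocity=v,contact_N=N);o=robot.observe()
    print(r,np.round(o["eef_pos"],4),np.round(o["wrist_force"]-f0,1),np.round(o["torque"],2),o["finger_gap"])
    return r
step(.104,8,.06)
step(.0775,15,.03)
fs={n:viewer.grab_frame(n) for n in ["scene","wrist"]};pickle.dump(fs,open("i1.pkl","wb"))
print(robot.observe()["time"])
```

```text
False [ 0.4905 -0.0128  0.1039] [0.2 0.7 0.3] [-0.01 -0.12 -0.07] 0.009748987277274126
False [ 0.4907 -0.0128  0.0776] [0.2 0.7 0.5] [ 0.06 -0.11 -0.11] 0.009667109581363196
12.8917
```

Run:
```python
from h import *
c=[.4906,-.0128]
f0=np.array(robot.observe()["wrist_force"])
for z,N in [(.068,10),(.066,25)]:
    r=robot.move_linear([*c,z],velocity=.02,contact_N=N);o=robot.observe()
    print(r,np.round(o["eef_pos"],4),np.round(o["wrist_force"]-f0,1),np.round(o["torque"],2),o["finger_gap"])
robot.wait(.3);o=robot.observe();print(np.round(o["eef_pos"],4),np.round(o["wrist_force"]-f0,1))
fs={n:viewer.grab_frame(n) for n in ["scene","wrist"]};pickle.dump(fs,open("i2.pkl","wb"))
R=np.array(o["ee_rot"]);p=np.array(o["eef_pos"])
Rm=np.c_[-R[:,0],R[:,1],-R[:,2]];om=np.array([*p[:2],.018])
f=fs["scene"];b=(205,170,335,290);k=5
im=cv2.resize(np.ascontiguousarray(f["pixels"][b[1]:b[3],b[0]:b[2],::-1]),None,fx=k,fy=k,interpolation=cv2.INTER_CUBIC)
P=[om+Rm@np.array([x,5,z])/1000 for x,z in [(-50,24),(50,24),(50,56),(36,56),(36,70),(-50,70)]]
cv2.polylines(im,[np.round(((proj(f,np.array(P))-b[:2])*k+2)).astype(np.int32)],True,(0,0,255),1,cv2.LINE_AA)
cv2.imwrite("pics/ov2.png",im);print(o["time"])
```

```text
True [ 0.4909 -0.0128  0.0769] [ 0.3 -0.6  6.9] [-0.04  0.05 -0.01] 0.009743983693566166
True [ 0.4908 -0.0128  0.0769] [-0.1  0.3  7.7] [-0.03  0.12  0.03] 0.00963577818122633
[ 0.4908 -0.0128  0.0769] [0.  0.4 7.2]
13.6583
```

View pics/ov2.png

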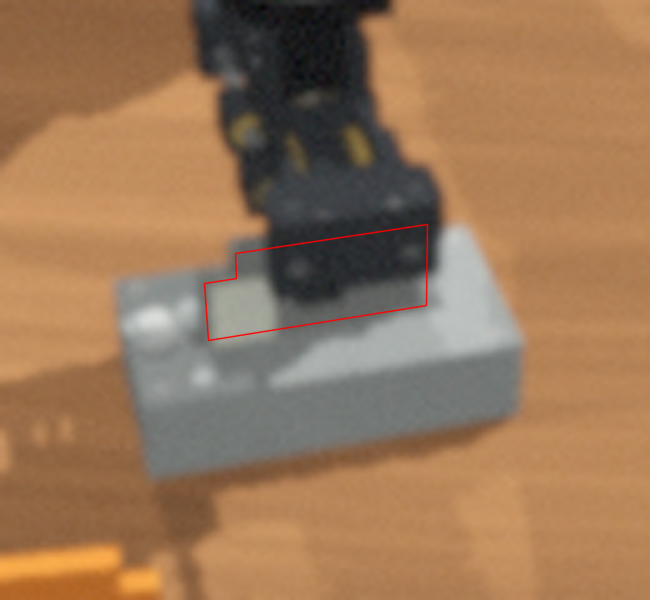

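Run:
```python
from h import *
c=[.4908,-.0128]
robot.move_linear([*c,.25],velocity=.1)
robot.movep([.49,.13,.30],down(100))
o=robot.observe();print(np.round(o["joints"]),o["finger_gap"],np.round(o["wrist_force"],1))
ims={}
for n in ["wrist","top","scene"]:
    f=viewer.grab_frame(n);ims[n]=f
    for r in finder.outline_of("pad",f)[:1]:
        ct=max(cv2.findContours(r["pixels"].astype(np.uint8),0,2)[0],key=len).reshape(-1,2)
        print(n,r["p"],ct.min(0),ct.max(0),cv2.minAreaRect((onz(f,ct,.003)[:,:2]*1000).astype(np.float32)))
pickle.dump(ims,open("p1.pkl","wb"));save(ims["wrist"],"p1.png")
print(o["time"])
```

```text
[  1.  30. -33. 106.  21.  50. -32.] 0.010006938847111626 [ 0.  -0.9 -1.6]
wrist 0.63 [259   0] [375 116] ((503.75030517578125, 277.9588317871094), (141.0692596435547, 137.47421264648438), 8.595064163208008)
top 0.85 [167 183] [208 228] ((499.73822021484375, 291.72027587890625), (137.1830596923828, 112.8568115234375), 8.094768524169922)
scene 0.88 [360 235] [438 281] ((502.5614013671875, 279.31317138671875), (147.26824951171875, 142.6673126220703), 7.448493480682373)
16.3083
```

View pics/p1.png

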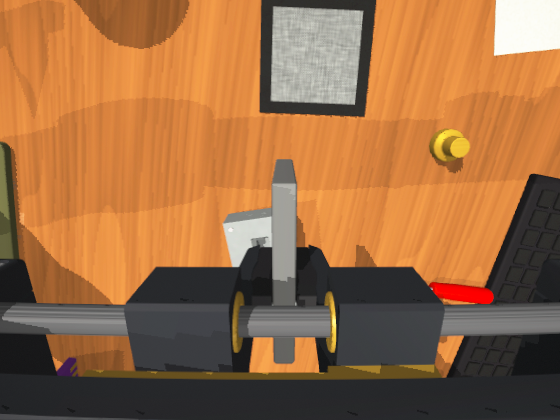

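Run:
```python
from h import *
L=np.array([.503,.279,.2])
b=np.radians(0);mx=np.array([np.cos(b),np.sin(b),0]);h=np.array([-np.sin(b),np.cos(b),0]);u=np.array([0,0,1.])
my=(h+u)/2**.5;mz=np.cross(mx,my);Rm=np.c_[mx,my,mz]
T=L-Rm@[.032,.005,.033]+Rm@[0,0,.059];Rt=np.c_[-mx,my,-mz]
print(T,np.round(planner.solve_ik(T,Rt)))
robot.movep(T-[0,0.03,-.08],Rt)
robot.move_linear(T,Rt,velocity=.06)
robot.wait(.8)
o=robot.observe();R=np.array(o["ee_rot"]);p=np.array(o["eef_pos"]);Rm=np.c_[-R[:,0],R[:,1],-R[:,2]];om=p-Rm@[0,0,.059]
print("label",om+Rm@[.032,.005,.033],"normal",Rm[:,1],o["finger_gap"],np.abs(o["joint_vel"]).max(),np.round(o["joints"]),o["time"])
W=[]
for n in ["scene","top"]:
    f=viewer.grab_frame(n)
    for r in finder.outline_of("module_label",f)[:6]: print(n,r["p"],r["uv"])
    lp=[om+Rm@np.array([x,5,z])/1000 for x,z in [(18,14),(46,14),(46,52),(18,52)]]
    mp=[om+Rm@np.array([x,5,z])/1000 for x,z in [(-50,0),(50,0),(50,56),(36,56),(36,70),(-50,70)]]
    c=proj(f,om+Rm@[.032,.005,.033])[0];print(c)
    k=4;b=np.clip((c-[48,70]).astype(int),0,None);bx=(b[0],b[1],b[0]+96,b[1]+140)
    im=cv2.resize(np.ascontiguousarray(f["pixels"][bx[1]:bx[3],bx[0]:bx[2],::-1]),None,fx=k,fy=k,interpolation=cv2.INTER_CUBIC)
    im2=im.copy()
    for P,col in [(lp,(0,255,0)),(mp,(0,0,255))]: cv2.polylines(im,[np.round((proj(f,np.array(P))-b)*k+2).astype(np.int32)],True,col,1,cv2.LINE_AA)
    W.append(im)
cv2.imwrite("pics/f1.png",np.hstack(W))
```

```text
[0.471      0.25707969 0.21484924] [ 29.  63. -75. 120.  60.  20.  16.]
label [0.50301494 0.2789905  0.19998421] normal [1.64143333e-05 7.07131547e-01 7.07082015e-01] 0.009916375998288988 0.1163221985597631 [ 26.  58. -67. 120.  42.  13.  33.] 20.0833
scene 0.85 [171.6, 163.2]
scene 0.83 [166.8, 195.2]
scene 0.7 [209.4, 297.1]
scene 0.66 [91.6, 292.9]
scene 0.63 [409.0, 178.4]
[414.64887494 181.1368086 ]
top 0.95 [393.6, 133.4]
top 0.79 [318.4, 137.5]
top 0.73 [171.0, 214.5]
top 0.53 [365.4, 256.7]
top 0.49 [420.5, 307.5]
[172.26579273 191.31136382]
```

View pics/f1.png

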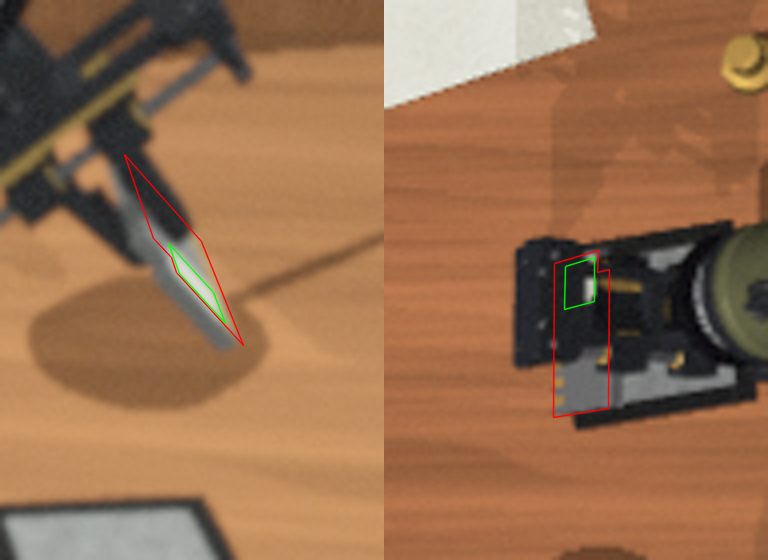

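Run:
```python
from h import *
robot.wait(.4);o=robot.observe();print(np.round(o["eef_pos"],4),o["finger_gap"],np.abs(o["joint_vel"]).max(),o["time"])
robot.finish_job()
```

```text
[0.471  0.2571 0.2148] 0.010097104387046942 0.1189631025761422 20.6833
the job is handed in; nothing more can be done
```

I took the smaller grey module from the stand and pushed it home in the dock with the notch at the lamp end. I then drew it out and handed the job in while holding it over the pad. The clock stood at 20.7 s.

- **Fully home:** the module went down the slot freely and met the floor at TCP z 76.9 mm. The expected height was 77 mm, and a further push did not move it.
- **Final pose:** from the arm's readings, the label is at (0.503, 0.279, 0.200) m with its face looking 45.0° upward. The pad centre is at about (0.503, 0.279), good to roughly 2 mm.
- **Hold:** the grip was set at 35 N with a finger gap of 10 mm, and the arm was steady. The predicted outlines agreed with the scene and top pictures to within a few mm.

**Where checks disagreed:**
- The label network was about 6 px off my prediction in the last scene picture. In the last top picture a gripper finger partly hid the label, and the network's nearest find was about 23 px away. I relied on the outline overlays instead.
- A top-camera estimate of the pad, taken while the arm partly hid it, came out about 13 mm off, so I ignored it.

No move went near the screwdriver, bottle or coupling, but I did not measure them again at the end.

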